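# Open the child-resistant solvent can

### The arm

A 6-joint arm with a two-finger parallel gripper is mounted at the origin on a cart in front of the work surface, level with it; the furniture and walls round the work are solid. World frame = base frame: x ahead of the robot, y to its left, z up, the work surface at z = 0. Lengths are in m, angles in rad, forces in N, time in s.
With the tool pointing down it reaches from about 0.375 to 0.9 m from the base axis. Payload 3.1 kg.
Tool frame: the origin (TCP) lies midway between the tips of the shut fingers; the grasp point (between the pads) lies 19 mm behind it; z points along the fingers, y is the line along which they close (so a half turn about z gives the same grasp; the last joint's range is limited). The gripper opens to 87 mm and grips with 3 to 60 N. Pads are 19 mm wide; open, the fingers measure 117 mm over their backs; the gripper's body (75 mm by 190 mm) begins 51 mm behind the grasp point.
Start: joints at [1.169, 0.527, 1.433, -0, 1.181, -0.178], TCP at [0.139, 0.609, 0.223] pointing down, gripper open.
Joint ranges: [-3.08, 3.08], [-0.75, 2.2], [0.22, 2.44], [-1.43, 4.57], [0, 2.65], [-2.85, 2.85]. Speed limits (rad/s): [2.79, 2.79, 3.14, 3.14, 3.14, 3.14].

### API

Orientations are given as a unit quaternion [x, y, z, w].
In Python, from rig import get_obs, cams, job gives the robot as it stands.
- The arm moves only by the tool servo_tool, never from a script. Its argument "moves" is text: rows parted by semicolons, each of 5 numbers parted by spaces: the shift along the tool's x, y, z in m, then the turn about the tool's z in degrees, then the finger opening in m, from 0 to 0.087. In form: dx dy dz spin claw; .... A call has 1 to 10 rows; each row is the pose to reach, as a shift and turn from the pose commanded when the call began, along the tool's axes at that moment; what a row does not reach only later rows make up. A row lasts 1/12 s, in which the tool goes at most 41.7 mm and 7.16 degrees, less where a joint would pass 70% of its speed; a pose out of reach is approached as far as the arm can. A call with a gripper value outside its range is refused whole. The fingers move at their own pace and stop on an object; "grip_force" is the grip in N (left out, the last holds). Time passes only in rows, so rows that repeat a pose let the fingers close. It gives the time, the measured TCP pose, the force, the opening and the grip force at its end, in the units of the state.
- get_obs(): the state, without advancing time (a new reading comes with each control period).
- cams.camera(name): name is "side" or "top" or "wrist"; returns the picture (480x640x3 uint8, blue, green, red); there is no depth.
- cams.camera_model(name): a dict with "fx", "fy", "cx", "cy" (pixels), "dist" ([k1, k2, p1, p2, k3] as OpenCV has them; the pictures are not rectified), "R" (3x3) and "t" (3): a world point X has camera coordinates R X + t. Camera axes: x right, y down, z forward; pixel columns grow to the right and rows downward; lengths in m; the calibration is good to about 2 mm. A picture is of the moment at which its call begins: read the wrist's pose just before it. camera_model takes no time and is no camera call; for the wrist camera it gives the pose at the moment of the call.
- job.hand_in(): hands the job in; it is judged then, once.
The state is a dict: "time": time; "q": joint angles; "joint_velocities": joint speeds; "joint_torque": joint torques, N m; "position": TCP position; "tool_rot": TCP orientation; "ft_force": force on the tool from outside, world axes, zero at the start; "moment": the same for the moment, N m; "grip_width": finger opening in m; "grip_force": force on a finger pad.
Only numpy, scipy, OpenCV 4.12 (cv2) and the standard library are available. Lean on these libraries where they do the work, as an engineer would, in place of code of your own. Each camera call takes 0.05 s, during which the arm holds its last target. There are 200 camera calls.

### The job

Open the solvent can in its bench tray: push its child-resistant cap down firmly until it bottoms, keep it down while you turn it anticlockwise as far as it goes, then lift it off. Set the cap down gently, right way up, in the steel drip dish. Never push the cap down with more than 24 N, and leave the other things where they are.

Things in the scene. Friction and masses are not known exactly. Their poses are not given: they have to be found in the camera images.
- solvent_can: Oblong tinplate can, 62 x 104 mm and 128 mm high, with paper label, standing clamped in a low steel tray (92 x 172 mm) that is screwed to the bench: it cannot move. Origin at the centre of the tray's underside, on the bench; z up, y along the can's long side. Its neck stands off-centre, 24 mm towards +y of the can; a low wire handle (8 mm high) lies on top on the -y side.
- neck_axis (a point): Point on the upright axis of the can's neck, where the centre of the locked cap is (166.5 mm above the bench); axes as the can's. Three lugs in the cap hook under three on the neck, between lock tooth and end stop. Held down, the cap turns anticlockwise seen from above: from 0.85 rad on it lifts straight off, at about 1.2 rad it meets a stop. Not pressed, the teeth block it.
- cap_center (a point): Centre of the cap, half-way up: black ribbed round plastic cap, 44 mm across, 29 mm high, about 30 g; z up through its top. Locked, its x axis is parallel to the can's, its lower edge is 24 mm above the can's top and its top 181 mm above the bench; it has about 0.7 mm of play sideways on the neck.
- cap_top (a point): Centre of the cap's flat top. A sprung plug resists pressing: 14 N to start it down, then 0.2 N per mm. It must sink 2 to 11 mm (differs from can to can, cannot be seen) to clear the lock teeth, and bottoms on the neck's rubber rim 1 mm below that, at 15 to 16 N; 18 to 20 N holds it down well. Pressed or struck down with more than 24 N in all, the cap cracks: feel for the bottom slowly.
- drip_dish: Shallow round steel dish, 121 mm across, 12 mm high, flat floor 90 mm across at 3 mm above the bench; loose, 0.35 kg. Origin at the centre of its underside, z up.
- glue_pot: Bystander: round cement tin with brush cap, 64 mm across, 108 mm high. Origin at its underside.
- polish_tin: Bystander: flat round polish tin, 73 mm across, 23 mm high. Origin at its underside.
- wax_puck: Bystander: round puck of wax, 42 mm across, 13 mm high. Origin at its underside.
- shoe_brush: Bystander: wooden shoe brush, 50 x 160 x 36 mm. Origin at its underside.
- thread_spool: Bystander: spool of white thread, 45 mm across, 56 mm high. Origin at its underside.
- dye_bottle: Bystander: small brown bottle, 41 mm across, 85 mm high. Origin at its underside.
Not all that is in view belongs to the job. Of the things that look like the part that bears cap_center, the largest one is meant.

How it is judged:
By the outcome, as a careful person would: the job done as asked, in the order asked, and still so for the second after the job is handed in, with the robot touching nothing.
It also fails if it takes over 51 s, if anything falls off the work surface, if the arm or the gripper's body presses on something with over 40 N, if the wrist force passes 120 N, or if a joint passes its speed limit or range.

## Working session

There is one attempt and no reset: what is moved stays moved. The work goes in short steps, Python scripts to look and compute and a tool call to move; the robot and the scene stay as the last step left them, time stands still between calls to the robot, and variables do not carry over. Pictures are saved under pics/ and viewed, at most 10 in all, crops included, and the job is handed in when it is done.

Besides the shell and the picture viewer there is one more tool, called after "Emit:" as a command line: name --argument value ..., lists and objects as JSON in quotes. servo_tool: Moves the arm, as the interface text tells. Its arguments: {"type":"object","properties":{"moves":{"type":"string"},"grip_force":{"type":"number"}},"required":["moves"]}

```bash
mkdir -p pics; ls
python3 - <<'E'
from rig import get_obs,cams,job
import cv2,numpy as np
for n in ("top","side"):
    im=cams.camera(n); cv2.imwrite(f"pics/{n}0.png",im)
    m=cams.camera_model(n); print(n,m["fx"],m["cx"],m["cy"],np.round(m["dist"],3), -np.array(m["R"]).T@m["t"]); print(np.round(m["R"],3))
o=get_obs(); print(o)
E
```

```text
pics
top 534.3882925602965 322.4216719362673 230.85037465206327 [-0.105  0.     0.     0.     0.   ] [ 0.32685117 -0.0203008   0.99315884]
[[-0.182 -0.983 -0.003]
 [-0.963  0.179 -0.204]
 [ 0.201 -0.034 -0.979]]
side 436.6811510158566 317.8004012948066 238.75301446754074 [-0.059  0.     0.     0.     0.   ] [ 0.23402102 -0.59997808  0.69033916]
[[ 0.915 -0.404  0.005]
 [-0.267 -0.614 -0.743]
 [ 0.304  0.678 -0.67 ]]
{'time': 0.1, 'q': array([ 1.16850145e+00,  5.28380001e-01,  1.43377592e+00, -5.48549034e-06,
        1.18140525e+00, -1.78527164e-01]), 'joint_velocities': array([ 0.00111537, -0.00365765, -0.00376534, -0.00146815,  0.00063575,
        0.0010062 ]), 'joint_torque': array([-4.65043922e-04, -4.40986526e+01, -1.77150464e+01,  6.34798058e-02,
        5.34323242e-02, -5.39461860e-05]), 'position': array([0.13841633, 0.60880053, 0.22166476]), 'tool_rot': array([ 1.11649483e-01,  9.93747163e-01, -9.43767375e-04, -2.79407504e-04]), 'ft_force': array([-0.4328366 , -0.0986177 , -0.14360994]), 'moment': array([ 0.01335265, -0.01011293,  0.02279956]), 'grip_force': 0.0, 'grip_width': 0.08700817503715169}
```

View pics/top0.png

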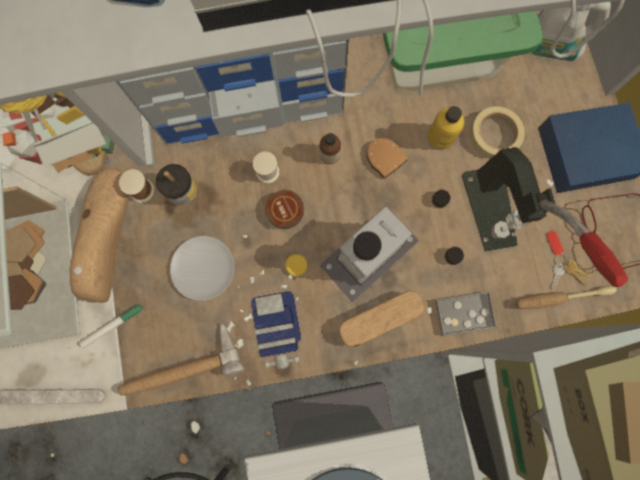

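View pics/side0.png

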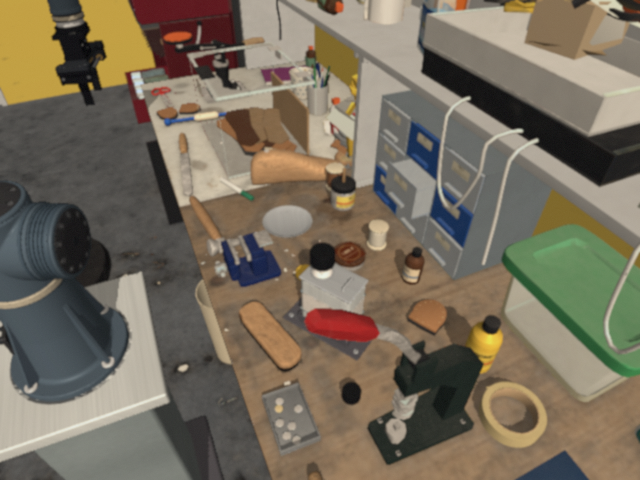

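The top view shows the black cap on the can at about (367,245), the tray around it, and the dish at (202,267). The small black caps at (441,198) and (454,256) are decoys. The side view shows the cap at about (322,257) and the dish at (287,221).

```bash
cat > h.py <<'E'
from rig import get_obs,cams,job
import cv2,numpy as np
def ray(m,uv):
    K=np.array([[m["fx"],0,m["cx"]],[0,m["fy"],m["cy"]],[0,0,1]])
    p=cv2.undistortPoints(np.array([[uv]],float),K,np.array(m["dist"],float))[0,0]
    R=np.array(m["R"]); return -R.T@m["t"], R.T@np.array([p[0],p[1],1])
def onz(m,uv,z):
    c,d=ray(m,uv); return c+d*(z-c[2])/d[2]
def blob(mask,uv):
    """contour of the blob nearest to pixel uv"""
    cs,_=cv2.findContours(mask,cv2.RETR_EXTERNAL,cv2.CHAIN_APPROX_NONE)
    return max((c for c in cs if cv2.contourArea(c)>60),key=lambda c:cv2.pointPolygonTest(c,uv,True))
def fitz(m,c,z):
    """circle fitted to contour cast on plane z -> cx,cy,r"""
    P=np.array([onz(m,p[0],z)[:2] for p in c.astype(float)])
    s=np.linalg.lstsq(np.c_[2*P,np.ones(len(P))],(P**2).sum(1),rcond=None)[0]
    return s[0],s[1],np.sqrt(s[2]+s[0]**2+s[1]**2)
E
python3 - <<'E'
from h import *
m=cams.camera_model("top"); im=cv2.imread("pics/top0.png")
h=cv2.cvtColor(im,cv2.COLOR_BGR2HSV)
c=blob(cv2.inRange(im,(0,0,0),(60,60,60)),(367,245)); print("cap",cv2.boundingRect(c),cv2.minEnclosingCircle(c),fitz(m,c,.181))
d=blob(cv2.inRange(h,(0,0,120),(180,45,255)),(202,267)); print("dish",cv2.boundingRect(d),fitz(m,d,.012))
ms=cams.camera_model("side"); im=cv2.imread("pics/side0.png")
c2=blob(cv2.inRange(im,(0,0,0),(60,60,60)),(322,257)); b=cv2.boundingRect(c2); print("side cap",b, cv2.minEnclosingCircle(c2)[0])
# cross views: cap centre
(u,v),_=cv2.minEnclosingCircle(c); p,a=ray(m,(u,v)); q,e=ray(ms,(b[0]+b[2]/2,b[1]+b[3]/2))
A=np.c_[a,-e]; s=np.linalg.lstsq(A,q-p,rcond=None)[0]; print("tri",p+a*s[0],q+e*s[1])
hs=cv2.cvtColor(im,cv2.COLOR_BGR2HSV)
d2=blob(cv2.inRange(hs,(0,0,120),(180,45,255)),(287,221)); print("side dish",cv2.boundingRect(d2),fitz(ms,d2,.012))
E
```

```text
cap (354, 233, 26, 27) ((366.6611022949219, 245.952880859375), 13.766101837158203) (np.float64(0.45803709908895035), np.float64(-0.11118991356015315), np.float64(0.020181733057086038))
dish (170, 236, 64, 64) (np.float64(0.500901944842509), np.float64(0.1796633747916576), np.float64(0.059318167763495126))
side cap (309, 243, 27, 27) (322.0, 256.0)
tri [ 0.46010828 -0.11314255  0.16489477] [ 0.4610508  -0.11338881  0.16507402]
side dish (254, 205, 59, 42) (np.float64(0.4866168010806227), np.float64(0.17231624214912875), np.float64(0.0651137042526955))
```

Emit:
servo_tool --moves "-0.409 -0.347 -0.03 60 0.087; -0.409 -0.347 -0.03 60 0.087; -0.409 -0.347 -0.03 60 0.087; -0.409 -0.347 -0.03 60 0.087; -0.409 -0.347 -0.03 60 0.087; -0.409 -0.347 -0.03 60 0.087; -0.409 -0.347 -0.03 60 0.087; -0.409 -0.347 -0.03 60 0.087; -0.409 -0.347 -0.03 60 0.087; -0.409 -0.347 -0.03 60 0.087"

```text
time: 0.93
position: [0.3888, 0.2747, 0.2458]
tool_rot: [0.594, 0.804, -0.0, -0.0]
ft_force: [-0.1, 0.4, 0.5]
grip_width: 0.0871
grip_force: 0.0
```

Emit:
servo_tool --moves "-0.39 -0.047 -0.014 0 0.087; -0.39 -0.047 -0.014 0 0.087; -0.39 -0.047 -0.014 0 0.087; -0.39 -0.047 -0.014 0 0.087; -0.39 -0.047 -0.014 0 0.087; -0.39 -0.047 -0.014 0 0.087; -0.39 -0.047 -0.014 0 0.087; -0.39 -0.047 -0.014 0 0.087; -0.39 -0.047 -0.014 0 0.087; -0.39 -0.047 -0.014 0 0.087"

```text
time: 1.77
position: [0.4599, -0.115, 0.2601]
tool_rot: [0.595, 0.804, -0.001, 0.002]
ft_force: [0.5, 0.7, 0.1]
grip_width: 0.0869
grip_force: 0.0
```

Run:
```python
from h import *
o=get_obs(); print(o["time"],o["q"],o["position"],o["tool_rot"],o["ft_force"])
im=cams.camera("wrist"); m=cams.camera_model("wrist"); cv2.imwrite("pics/w1.png",im)
print(-np.array(m["R"]).T@m["t"]); print(np.round(m["R"],3),m["fx"])
```

```text
1.7667 [-0.48042455  0.27297001  1.75371258 -0.00175374  1.11172947 -0.77589626] [ 0.45985159 -0.11502415  0.26007265] [ 5.95006585e-01  8.03718866e-01 -5.27970360e-04  1.69386916e-03] [0.47121607 0.72674403 0.05251433]
[ 0.43767014 -0.04053262  0.42129082]
[[ 0.957  0.29   0.002]
 [ 0.277 -0.915  0.294]
 [ 0.087 -0.281 -0.956]] 400.23115169836643
```

View pics/w1.png

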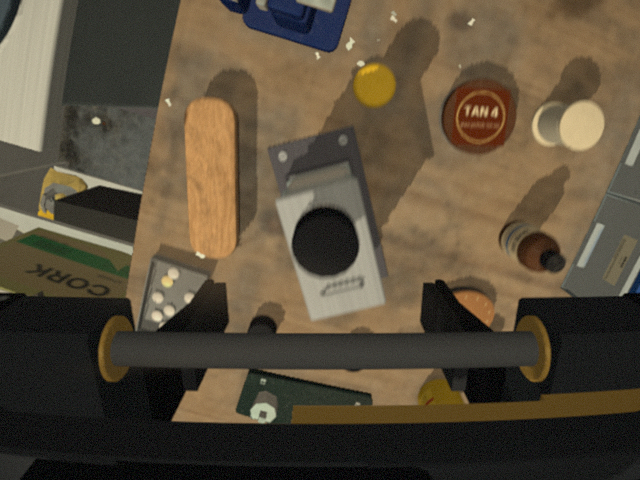

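Wrist view: cap at about (325,241), in line between the open fingers, tray along the can, nothing near the fingers. I will refine the cap centre from here.

Run:
```python
from h import *
im=cv2.imread("pics/w1.png"); m=cams.camera_model("wrist"); ms=cams.camera_model("side")
g=cv2.inRange(im,(0,0,0),(45,45,45)); c=blob(g,(325,241)); print(cv2.boundingRect(c),cv2.contourArea(c))
for z in (.181,.152): print(z,fitz(m,c,z))
im=cams.camera("wrist"); c=blob(cv2.inRange(im,(0,0,0),(45,45,45)),(325,241))
# upper silhouette (away from camera side) = top rim
f=fitz(m,c,.181);o=get_obs();print(o["position"])
```

```text
(293, 208, 65, 67) 3342.5
0.181 (np.float64(0.4611368614806654), np.float64(-0.113871347455595), np.float64(0.021106269610967874))
0.152 (np.float64(0.4639689922932735), np.float64(-0.12272238512888013), np.float64(0.023653523914558487))
[ 0.45952958 -0.11345478  0.25974114]
```

Emit:
servo_tool --moves "-0.001 0 0.03 0 0.087; -0.001 0 0.06 0 0.087; -0.001 0 0.085 0 0.087; -0.001 0 0.1 0 0.087; -0.001 0 0.104 0 0.087; -0.001 0 0.104 0 0.087; -0.001 0 0.104 0 0.087"

```text
time: 2.45
position: [0.459, -0.1102, 0.1562]
tool_rot: [0.593, 0.805, 0.0, 0.0]
ft_force: [-0.7, -1.1, -1.6]
grip_width: 0.0872
grip_force: 0.0
```

Run:
```python
from h import *
o=get_obs(); print(o["time"],o["position"],o["tool_rot"],o["ft_force"])
im=cams.camera("wrist"); cv2.imwrite("pics/w2.png",im)
```

```text
2.45 [ 0.45900752 -0.1102492   0.156243  ] [5.93223784e-01 8.05037595e-01 8.80003390e-05 7.40798329e-05] [-0.68720702 -1.09304881 -1.57832964]
```

View pics/w2.png

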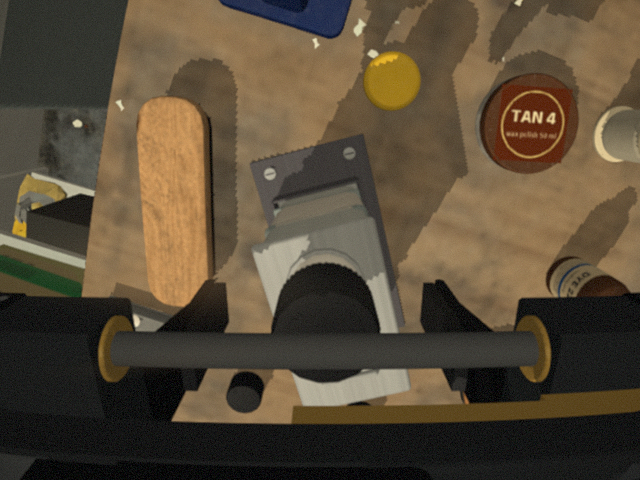

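Wrist view: the cap is between the fingers at x 272–380, its far rim at row ~383 below the bar. It is centred across the fingers and a little ahead of them.

Run:
```python
from h import *
o=get_obs(); m=cams.camera_model("wrist"); im=cv2.imread("pics/w2.png")
print(o["position"])
col=im[360:400,:].max(2)
for u in (310,326,342): print(u,[int(x) for x in im[364:396:2,u].max(1)])
P=onz(m,(326,383),.181); print("far rim",P)
L=onz(m,(272,330),.181);R=onz(m,(380,330),.181); print("left/right",L,R,np.linalg.norm(L-R))
from scipy.spatial.transform import Rotation as T
M=T.from_quat(o["tool_rot"]).as_matrix(); print("far rim rel tool",M.T@(P-o["position"]), "mid rel",M.T@((L+R)/2-o["position"]))
```

```text
[ 0.45947667 -0.11058097  0.1567294 ]
310 [61, 59, 53, 38, 32, 33, 32, 30, 107, 184, 183, 180, 180, 178, 177, 179]
326 [56, 65, 57, 30, 29, 29, 31, 29, 34, 89, 168, 172, 177, 177, 178, 179]
342 [55, 54, 55, 25, 33, 38, 22, 29, 115, 172, 173, 176, 172, 181, 181, 182]
far rim [ 0.46797463 -0.13430746  0.181     ]
left/right [ 0.44064475 -0.11699133  0.181     ] [ 0.48071299 -0.10465573  0.181     ] 0.04192410452314696
far rim rel tool [-0.02520494  0.00112374 -0.02424195] mid rel [-0.00061384  0.00110805 -0.02426853]
```

Emit:
servo_tool --moves "-0.003 0.001 0.001 0 0.06; -0.003 0.001 0.001 0 0.048; -0.003 0.001 0.001 0 0.04; -0.003 0.001 0.001 0 0.04; -0.003 0.001 0.001 0 0.04; -0.003 0.001 0.001 0 0.04; -0.003 0.001 0.001 0 0.04; -0.003 0.001 0.001 0 0.04; -0.003 0.001 0.001 0 0.04" --grip_force 5

```text
time: 3.25
position: [0.4605, -0.1135, 0.1548]
tool_rot: [0.594, 0.805, -0.0, -0.0]
ft_force: [-0.4, 0.6, 0.8]
grip_width: 0.0452
grip_force: 5.0
```

Emit:
servo_tool --moves "0 0 0 0 0.06; 0 0 0 0 0.06; 0 0 0 7 0.06; 0 0 0 14 0.06; 0 0 0 21 0.06; 0 0 0 28 0.06; 0 0 0 35 0.06; 0 0 0 42 0.06; 0 0 0 49 0.06; 0 0 0 56 0.06"

```text
time: 4.08
position: [0.4607, -0.1134, 0.1548]
tool_rot: [0.903, 0.429, 0.0, -0.0]
ft_force: [-0.2, -1.1, -0.4]
grip_width: 0.06
grip_force: 0.0
```

Emit:
servo_tool --moves "0 0 0 7 0.06; 0 0 0 14 0.05; 0 0 0 14 0.04; 0 0 0 14 0.04; 0 0 0 14 0.04; 0 0 0 14 0.04; 0 0 0 14 0.04; 0 0 0 14 0.04" --grip_force 10

```text
time: 4.75
position: [0.4606, -0.1134, 0.1548]
tool_rot: [0.948, 0.319, -0.0, -0.0]
ft_force: [0.0, -1.2, -0.7]
grip_width: 0.0443
grip_force: 10.0
```

Emit:
servo_tool --moves "0 0 0 0 0.035; 0 0 0 0 0.035; 0 0 0 0 0.035; 0 0 0 0 0.035" --grip_force 55

```text
time: 5.08
position: [0.4606, -0.1134, 0.1548]
tool_rot: [0.948, 0.319, -0.0, -0.0]
ft_force: [0.1, -0.2, -0.6]
grip_width: 0.0437
grip_force: 55.0
```

Emit:
servo_tool --moves "0 0 0.0005 0 0.035; 0 0 0.001 0 0.035; 0 0 0.0015 0 0.035; 0 0 0.002 0 0.035; 0 0 0.002 0 0.035"

```text
time: 5.5
position: [0.4608, -0.1135, 0.1543]
tool_rot: [0.948, 0.319, 0.0, 0.0]
ft_force: [-3.1, 1.4, 12.7]
grip_width: 0.0436
grip_force: 55.0
```

Emit:
servo_tool --moves "0 0 0.0005 0 0.035; 0 0 0.001 0 0.035; 0 0 0.001 0 0.035"

```text
time: 5.75
position: [0.4608, -0.1135, 0.1534]
tool_rot: [0.948, 0.319, 0.0, 0.0]
ft_force: [-3.4, 1.1, 13.5]
grip_width: 0.0438
grip_force: 55.0
```

Emit:
servo_tool --moves "0 0 0.0005 0 0.035; 0 0 0.0008 0 0.035; 0 0 0.0008 0 0.035"

```text
time: 6.0
position: [0.4608, -0.1135, 0.1527]
tool_rot: [0.948, 0.319, 0.0, 0.0]
ft_force: [-3.3, 1.0, 14.5]
grip_width: 0.0433
grip_force: 55.0
```

Emit:
servo_tool --moves "0 0 0.0004 0 0.035; 0 0 0.0008 0 0.035; 0 0 0.0008 0 0.035"

```text
time: 6.25
position: [0.4608, -0.1135, 0.1519]
tool_rot: [0.948, 0.319, 0.0, 0.0]
ft_force: [-2.5, 2.2, 14.0]
grip_width: 0.0438
grip_force: 55.0
```

Emit:
servo_tool --moves "0 0 0.0004 0 0.035; 0 0 0.0008 0 0.035; 0 0 0.0008 0 0.035"

```text
time: 6.5
position: [0.4608, -0.1135, 0.1512]
tool_rot: [0.948, 0.319, 0.0, 0.0]
ft_force: [-3.6, 1.3, 15.0]
grip_width: 0.0435
grip_force: 55.0
```

Emit:
servo_tool --moves "0 0 0.0004 0 0.035; 0 0 0.0008 0 0.035; 0 0 0.0008 0 0.035"

```text
time: 6.75
position: [0.4608, -0.1135, 0.1509]
tool_rot: [0.948, 0.319, 0.0, 0.001]
ft_force: [-4.3, 1.6, 19.3]
grip_width: 0.0436
grip_force: 55.0
```

Emit:
servo_tool --moves "0 0 0 -2 0.035; 0 0 0 -5 0.035; 0 0 0 -8 0.035; 0 0 0 -11 0.035; 0 0 0 -14 0.035; 0 0 0 -14 0.035"

```text
time: 7.25
position: [0.4615, -0.1135, 0.151]
tool_rot: [0.902, 0.433, 0.001, 0.001]
ft_force: [-2.8, 3.3, 18.2]
grip_width: 0.0436
grip_force: 55.0
```

Emit:
servo_tool --moves "0 0 0 -3 0.035; 0 0 0 -7 0.035; 0 0 0 -11 0.035; 0 0 0 -15 0.035; 0 0 0 -19 0.035; 0 0 0 -22 0.035; 0 0 0 -22 0.035"

```text
time: 7.83
position: [0.4614, -0.1134, 0.151]
tool_rot: [0.802, 0.597, 0.001, 0.001]
ft_force: [-2.6, 3.9, 18.6]
grip_width: 0.0433
grip_force: 55.0
```

Run:
```python
from h import *
o=get_obs(); print(o["time"],o["q"],o["position"],o["ft_force"],o["moment"])
```

```text
7.8333 [-4.77173856e-01  4.40674492e-01  1.87572197e+00  6.28651876e-04
  8.22670042e-01 -1.85807030e-01] [ 0.46139261 -0.11343431  0.15100254] [-2.59117806  3.92365776 18.64252126] [0.34921716 0.63412466 0.01922772]
```

Emit:
servo_tool --moves "0 0 0 -4 0.035; 0 0 0 -8 0.035; 0 0 0 -12 0.035; 0 0 0 -16 0.035; 0 0 0 -20 0.035; 0 0 0 -24 0.035; 0 0 0 -28 0.035; 0 0 0 -30 0.035; 0 0 0 -30 0.035"

```text
time: 8.58
position: [0.4617, -0.1137, 0.151]
tool_rot: [0.621, 0.784, 0.0, 0.002]
ft_force: [-2.2, 1.4, 18.1]
grip_width: 0.0435
grip_force: 55.0
```

Run:
```python
from h import *
o=get_obs(); print(o["time"],o["q"],o["position"],o["ft_force"],o["moment"])
```

```text
8.5833 [-4.77352779e-01  4.40742382e-01  1.87538453e+00  4.23686960e-04
  8.22125860e-01 -7.08707626e-01] [ 0.46168772 -0.11373173  0.15104294] [-2.17487689  1.38902289 18.11569612] [ 0.22714256  0.51289609 -0.05331473]
```

Emit:
servo_tool --moves "0 0 0 -2 0.035; 0 0 0 -4 0.035; 0 0 0 -5 0.035; 0 0 0 -5 0.035"

```text
time: 8.92
position: [0.4612, -0.1133, 0.151]
tool_rot: [0.587, 0.81, 0.001, 0.001]
ft_force: [-2.9, 2.7, 18.5]
grip_width: 0.044
grip_force: 55.0
```

Run:
```python
from h import *
o=get_obs(); print(o["time"],o["tool_rot"],o["position"],o["ft_force"],o["moment"])
```

```text
8.9167 [5.86747449e-01 8.09769324e-01 5.02456159e-04 9.05408709e-04] [ 0.46118805 -0.11331727  0.15102081] [-2.90402548  2.67914533 18.51880549] [ 0.32474095  0.66786165 -0.2482698 ]
```

Emit:
servo_tool --moves "0 0 0 -2 0.035; 0 0 0 -4 0.035; 0 0 0 -4 0.035"

```text
time: 9.17
position: [0.4609, -0.1133, 0.151]
tool_rot: [0.559, 0.829, 0.001, 0.001]
ft_force: [-3.6, 2.2, 19.8]
grip_width: 0.0435
grip_force: 55.0
```

Run:
```python
from h import *
o=get_obs(); print(o["time"],o["tool_rot"],o["position"],o["ft_force"],o["moment"])
```

```text
9.1667 [5.59432594e-01 8.28875340e-01 7.30426567e-04 5.56477630e-04] [ 0.46092351 -0.11325898  0.1509998 ] [-3.62685415  2.17571661 19.83381251] [ 0.30527721  0.86742071 -0.94310075]
```

Emit:
servo_tool --moves "0 0 0 4 0.035; 0 0 -0.002 5 0.035; 0 0 -0.005 5 0.035; 0 0 -0.009 5 0.035; 0 0 -0.014 5 0.035; 0 0 -0.02 5 0.035; 0 0 -0.03 5 0.035; 0 0 -0.045 5 0.035; 0 0 -0.06 5 0.035; 0 0 -0.07 5 0.035"

```text
time: 10.0
position: [0.4611, -0.1136, 0.2199]
tool_rot: [0.594, 0.805, 0.0, 0.001]
ft_force: [1.1, -0.7, -0.8]
grip_width: 0.0439
grip_force: 55.0
```

Run:
```python
from h import *
o=get_obs(); print(o["time"],o["q"],o["tool_rot"],o["position"],o["ft_force"],o["moment"])
a=cams.camera("side"); b=cams.camera("wrist")
cv2.imwrite("pics/s2.png",np.hstack([cv2.resize(a[150:390,200:520],(400,300)),cv2.resize(b,(400,300))]))
```

```text
10.0 [-4.77558954e-01  3.29939792e-01  1.80218128e+00  6.65106696e-05
  1.00806773e+00 -7.77518803e-01] [5.93528291e-01 8.04812819e-01 1.38135448e-04 6.88771691e-04] [ 0.46114976 -0.11364806  0.21992614] [ 1.11436562 -0.74378143 -0.76072349] [-0.08599895  0.00212757  0.01891798]
```

View pics/s2.png

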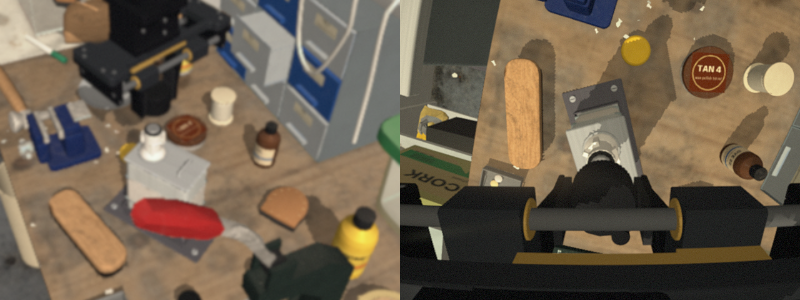

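The cap is off and in the fingers: the neck is bare at (152,140), and no other object seems moved. Next, carry it to the dish.

Emit:
servo_tool --moves "0.02 0.01 0 0 0.035; 0.05 0.024 0 0 0.035; 0.085 0.04 0 0 0.035; 0.12 0.057 0 0 0.035; 0.155 0.073 0 0 0.035; 0.19 0.09 0 0 0.035; 0.225 0.107 0 0 0.035; 0.25 0.118 0 0 0.035; 0.262 0.124 0 0 0.035; 0.266 0.126 0 0 0.035"

```text
time: 10.93
position: [0.5021, 0.1804, 0.2177]
tool_rot: [0.592, 0.806, -0.0, -0.001]
ft_force: [-0.5, -0.2, 0.0]
grip_width: 0.0435
grip_force: 55.0
```

Run:
```python
from h import *
for i in range(3): b=cams.camera("wrist")
o=get_obs(); print(o["time"],o["q"],o["tool_rot"],o["position"],o["ft_force"],o["grip_width"])
m=cams.camera_model("wrist");b=cams.camera("wrist"); cv2.imwrite("pics/w3.png",b)
h=cv2.cvtColor(b,cv2.COLOR_BGR2HSV); cv2.imwrite("pics/w3m.png",cv2.inRange(h,(0,0,120),(180,45,255)))
```

```text
11.0833 [ 1.30149577e-01  4.09969444e-01  1.66830408e+00 -6.74477405e-04
  1.06493649e+00 -1.69895806e-01] [ 5.93347812e-01  8.04945733e-01 -7.72953864e-04 -3.78753295e-04] [0.50197074 0.17746771 0.21793631] [-0.41062413 -0.87154174 -0.68385012] 0.04351566419964696
```

View pics/w3.png

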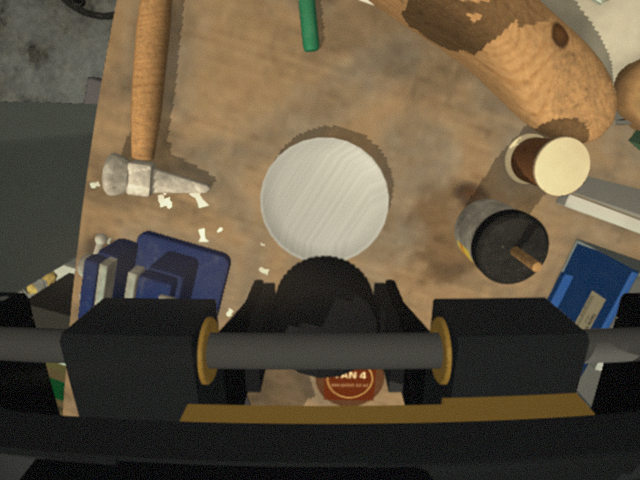

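The dish is at about (325,200) in the wrist view, radius ~64 px, with its bottom edge just touching the cap's image.

Run:
```python
from h import *
m=cams.camera_model("wrist");b=cv2.imread("pics/w3.png");h=cv2.cvtColor(b,cv2.COLOR_BGR2HSV)
c=blob(cv2.inRange(h,(0,0,110),(180,45,255)),(325,200)); print(cv2.boundingRect(c))
c=c[c[:,0,1]<245]; x=fitz(m,c,.012); print(x)
o=get_obs()
from scipy.spatial.transform import Rotation as T
M=T.from_quat(o["tool_rot"]).as_matrix(); print(o["position"],M.T@(np.array([x[0],x[1],0])-o["position"]))
```

```text
(261, 137, 128, 123)
(np.float64(0.5019098036272427), np.float64(0.17825611419956067), np.float64(0.059294802248868184))
[0.50205203 0.17695832 0.21809413] [0.00134383 0.00058008 0.21809313]
```

Run:
```python
from h import *
m=cams.camera_model("wrist"); c=np.array([.502,.178])
top=cams.camera_model("top")
for n,mm,uv,z in [("pot",m,(508,242),.105),("pot",top,(174,182),.105),("spool",m,(562,165),.056),("spool?top",top,(132,185),.06),("tin",m,(350,380),.02),("vise",top,(275,322),.05),("spool2",top,(265,166),.056),("gourd",top,(95,240),.05),("hammer",top,(230,350),.03)]:
    p=onz(mm,uv,z)[:2]; d=p-c; print(n,p.round(3),"dist",round(float(np.hypot(*d)),3),"dir deg",round(float(np.degrees(np.arctan2(d[1],d[0]))),1))
```

```text
pot [0.634 0.209] dist 0.135 dir deg 13.2
pot [0.642 0.188] dist 0.141 dir deg 4.1
spool [0.678 0.277] dist 0.202 dir deg 29.2
spool?top [0.667 0.277] dist 0.193 dir deg 30.9
tin [0.584 0.004] dist 0.192 dir deg -64.6
vise [0.375 0.058] dist 0.174 dir deg -136.5
spool2 [0.658 0.029] dist 0.216 dir deg -43.6
gourd [0.58 0.36] dist 0.198 dir deg 66.9
hammer [0.342 0.147] dist 0.163 dir deg -169.0
```

Emit:
servo_tool --moves "0.001 0.0005 0.01 -5 0.035; 0.001 0.0005 0.02 -12 0.035; 0.001 0.0005 0.03 -19 0.035; 0.001 0.0005 0.04 -26 0.035; 0.001 0.0005 0.05 -33 0.035; 0.001 0.0005 0.06 -40 0.035; 0.001 0.0005 0.07 -47 0.035; 0.001 0.0005 0.08 -54 0.035; 0.001 0.0005 0.08 -61 0.035; 0.001 0.0005 0.08 -68 0.035"

```text
time: 11.97
position: [0.5021, 0.1772, 0.1378]
tool_rot: [0.04, 0.999, -0.0, -0.001]
ft_force: [0.4, 0.5, -0.3]
grip_width: 0.0433
grip_force: 55.0
```

Emit:
servo_tool --moves "0 0 0.015 -6 0.035; 0 0 0.035 -12 0.035; 0 0 0.055 -12 0.035; 0 0 0.075 -12 0.035; 0 0 0.09 -12 0.035; 0 0 0.1 -12 0.035; 0 0 0.108 -12 0.035; 0 0 0.112 -12 0.035; 0 0 0.112 -12 0.035; 0 0 0.112 -12 0.035"

```text
time: 12.8
position: [0.5031, 0.1788, 0.027]
tool_rot: [-0.062, 0.998, 0.0, 0.0]
ft_force: [-0.3, 0.1, 0.1]
grip_width: 0.0433
grip_force: 55.0
```

Emit:
servo_tool --moves "0 0 0.004 0 0.035; 0 0 0.009 0 0.035; 0 0 0.013 0 0.035; 0 0 0.016 0 0.035; 0 0 0.018 0 0.035; 0 0 0.018 0 0.035; 0 0 0.018 0 0.035"

```text
time: 13.38
position: [0.5026, 0.179, 0.0084]
tool_rot: [-0.063, 0.998, -0.0, -0.0]
ft_force: [-0.3, -0.2, -0.3]
grip_width: 0.0435
grip_force: 55.0
```

Emit:
servo_tool --moves "0 0 0.0005 0 0.035; 0 0 0.001 0 0.035; 0 0 0.0015 0 0.035; 0 0 0.0015 0 0.035"

```text
time: 13.72
position: [0.5027, 0.179, 0.0071]
tool_rot: [-0.063, 0.998, -0.0, 0.0]
ft_force: [0.8, 0.1, 0.6]
grip_width: 0.0435
grip_force: 55.0
```

Emit:
servo_tool --moves "0 0 0.0004 0 0.035; 0 0 0.0008 0 0.035; 0 0 0.0008 0 0.035"

```text
time: 13.97
position: [0.5026, 0.179, 0.0063]
tool_rot: [-0.063, 0.998, -0.0, -0.0]
ft_force: [-0.3, 0.8, -0.2]
grip_width: 0.0434
grip_force: 55.0
```

Emit:
servo_tool --moves "0 0 0.0004 0 0.035; 0 0 0.0008 0 0.035; 0 0 0.0008 0 0.035"

```text
time: 14.22
position: [0.5027, 0.179, 0.0058]
tool_rot: [-0.063, 0.998, -0.0, 0.0]
ft_force: [-0.7, -0.3, 3.1]
grip_width: 0.0434
grip_force: 55.0
```

Emit:
servo_tool --moves "0 0 0 0 0.044; 0 0 0 0 0.046; 0 0 0 0 0.05; 0 0 0 0 0.054; 0 0 0 0 0.054; 0 0 0 0 0.054" --grip_force 5

```text
time: 14.72
position: [0.5026, 0.179, 0.0054]
tool_rot: [-0.063, 0.998, -0.0, -0.0]
ft_force: [0.1, 0.2, 0.6]
grip_width: 0.0532
grip_force: 0.0
```

Emit:
servo_tool --moves "0 0 -0.004 0 0.054; 0 0 -0.01 0 0.054; 0 0 -0.02 0 0.054; 0 0 -0.04 0 0.054; 0 0 -0.07 0 0.054; 0 0 -0.1 0 0.054; 0 0 -0.13 0 0.054; 0 0 -0.16 0 0.054; 0 0 -0.18 0 0.054; 0 0 -0.18 0 0.054"

```text
time: 15.55
position: [0.5057, 0.1796, 0.1912]
tool_rot: [-0.063, 0.998, 0.0, 0.006]
ft_force: [1.1, -0.4, 0.5]
grip_width: 0.0542
grip_force: 0.0
```

Run:
```python
from h import *
o=get_obs(); print(o["time"],o["position"],o["ft_force"],o["grip_width"])
a=cams.camera("side"); b=cams.camera("wrist"); t=cams.camera("top")
cv2.imwrite("pics/f.png",np.hstack([cv2.resize(a[150:390,200:520],(400,300)),cv2.resize(b,(400,300))]))
cv2.imwrite("pics/ft.png",t)
```

```text
15.55 [0.50565944 0.17958084 0.19122101] [ 1.0596947  -0.37270498  0.46921066] 0.05422669220668216
```

View pics/f.png

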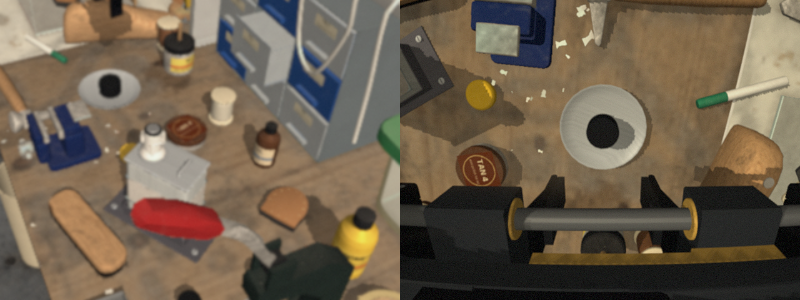

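The cap stands upright in the middle of the dish, (603,131) in the wrist half. The gripper is clear and the other things are where they were.

```bash
python3 -c "
from rig import job
print(job.hand_in())"
```

```text
the job is handed in; nothing more can be done
None
```

The can is open and its cap is upright in the drip dish. The highest push I read was about 20 N, the other things look unmoved in the last pictures, and the job was handed in at about 16 s; no verdict came back.

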